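Seat the saw-guide cover on the wax jig

TASK

Pick up the aluminium saw-guide cover by its black grip and slide it, red-dot end first, along the jig's channel and under the red keeper bar until the bore in its underside drops over the brass locating pin. Then press it down against the sprung green wax blank until it lies flat on the jig's ledges, and finish while still holding it pressed down there: do not let go. Leave the file, the ring box and the loose wax slab where they are.

Things in the scene. Friction and masses are not known exactly. Their poses are not given: they have to be found in the camera images.
- cover: Loose saw-guide cover: a flat aluminium plate 120 (its x) x 60 (its y) x 12 mm thick, about 0.24 kg, with a black upright grip rib on top. Origin: centre of the plate's underside; z up, x towards the nose (the end with the red dot). Two black lines (saw slots) cross its top. It starts lying flat on the bench, grip up.
- cover_grip (a point): Centre of the top face of the cover's black grip rib. The rib is 40 mm long (along the cover's x), 16 mm wide (y) and 32 mm high above the plate's top; it is centred 12 mm behind the cover's origin (x = -12 mm) and its top is 44 mm above the plate's underside. Meant to be pinched across its 16 mm width from above.
- cover_bore (a point): Centre of the mouth of the blind round bore in the cover's underside, 14 mm diameter, 10 mm deep, invisible from above; it lies 30 mm ahead of the cover's origin (x = +30 mm, y = 0, z = 0) right under the red dot on top.
- cover_nose (a point): Middle of the lower nose edge of the cover, 60 mm ahead of its origin (z = 0).
- jig: Sawing jig fixed to the bench, base plate 170 (x) x 96 (y) x 8 mm; origin at the centre of its underside, on the bench. The cover slides in along the jig's +x. Two steel ledges run along the channel, their tops 18 mm above the bench; blue guide walls beside them stand 14 mm above the ledges with 65 mm between them (for the 60 mm cover), from x = -75 to +75 mm; the channel is open at the -x end and from above up to the red keeper bar.
- pin_foot (a point): Axis of the brass locating pin at the height of the ledge tops (jig x = +20, y = 0, z = 18 mm): the cover's bore mouth comes to this point, with the cover's x along the jig's x, when the cover is fully down. The pin is 12 mm in diameter, with a tapered tip (5 mm across) that ends 9 mm above the ledges, so the cover's nose must ride at least 9 mm above the ledges until the bore is over the pin.
- keeper (a point): Middle of the lower, near (-x) edge of the red keeper bar that bridges the channel (jig x = +30, y = 0, z = 46 mm). The bar is 24 mm long along x and 8 mm thick; its underside is 28 mm above the ledges, its top 36 mm. A seated cover's nose reaches 20 mm under it (past its near edge).
- wax (a joint): How far the green wax blank in the jig (60 x 30 mm, centred at jig x = -24 mm) is pressed down, m. At 0 its top stands 3.5 mm above the ledges, and it carries the unpressed cover there; with the cover flat on the ledges it reads about 0.0035. It sits on springs: it starts to give at 3 N and needs about 12 N in all (the cover's own weight of about 2.4 N included) to go flush.
- file: Bystander: a flat file with a wooden handle, 150 mm long (x), 16 mm wide, 14 mm high, loose on the bench; origin on its underside near its middle.
- ringbox: Bystander: black ring box 60 x 60 x 38 mm with a glass top, loose in the grey tray (floor 5 mm thick) beyond the jig; origin at the centre of its underside.
- slab: Bystander: loose green wax slab 30 x 90 x 14 mm in the grey tray beyond the jig; origin at the centre of its underside.

How it is judged:
By the outcome, as a careful person would: the job done as asked, in the order asked, and still so for the second after the job is handed in, while the arm keeps its last pose, push and grip.
It also fails if it takes over 38 s, if anything falls off the work surface, if the arm or the gripper's body presses on something with over 40 N, if the wrist force passes 120 N, or if a joint passes its speed limit or range.

ROBOT

A 6-joint arm with a two-finger parallel gripper is mounted at the origin on the work surface. World frame = base frame: x ahead of the robot, y to its left, z up, the work surface at z = 0. Lengths are in m, angles in degrees, forces in N, time in s.
With the tool pointing down it reaches from about 0.325 to 0.85 m from the base axis. Payload 15.5 kg.
Tool frame: the origin (TCP) lies at the very end of the fingers, on their centre line; the grasp point (between the pads) lies arm.grip_depth behind it (arm.grip_depth is the distance from the TCP to the grasp point, in m); z points along the fingers, y is the direction in which the jaws open and shut (so a half turn about z gives the same grasp; the last joint's range is limited). The gripper opens to 91 mm and grips with 3 to 60 N. Pads are 32 mm wide; open, the fingers measure 118 mm over their backs; the gripper's body (76 mm by 178 mm) begins 60 mm behind the grasp point.
Start: joints at [-74.857, 28.281, 77.091, -0, 74.628, -5.472], TCP at [0.22, -0.585, 0.192] pointing down, gripper open.
Joint ranges: [-166.48, 166.48], [-47.26, 123.95], [12.59, 153.08], [-70.14, 250.14], [6.76, 159.57], [-176.63, 176.63]. Speed limits (degrees/s): [108.29, 108.29, 147.25, 172.46, 172.46, 172.46].

INTERFACE

Orientations are given as a 3x3 rotation matrix whose columns are the frame's x, y, z axes.
In Python, from rig import arm gives the robot as it stands. Calls block until the motion is done:
- arm.move_to(position, orientation): joint-space move of the TCP to a pose.
- arm.move_l(position, orientation=None, feed=0.15): straight line of the TCP; orientation=None keeps the orientation; feed is the mean speed in m/s.
- arm.move_joints(angles): joint-space move.
- arm.grip(opening): finger opening in m; the grip force is fixed at half the most; returns when the fingers have stopped.
- arm.sleep(seconds).
- arm.solve_ik(position, orientation): joint angles nearest the present ones, or None.
- arm.snapshot(name): name is "scene" or "top"; returns the picture (384x512x3 uint8, red, green, blue); there is no depth.
- arm.get_calibration(name): a dict with "intrinsics" (3x3 intrinsics, pixels), "cam_to_world" (4x4, takes a point from camera to world coordinates). Camera axes: x right, y down, z forward; pixel columns grow to the right and rows downward; lengths in m; the calibration is good to about 2 mm. A picture is of the moment at which its call begins. get_calibration takes no time and is no camera call.
A pose or a line that the arm cannot do raises arm.Unreachable and nothing moves.
- arm.sign_off(): hands the job in, once; it reports no verdict.
Readings, each from a call of its own:
- arm.current_t(): time.
- arm.current_joint_positions(): joint angles.
- arm.current_dq(): joint speeds.
- arm.current_tau(): joint torques, N m.
- arm.current_ee_pos(): TCP position.
- arm.current_tool_rot(): TCP orientation.
- arm.current_force(): force on the tool from outside, world axes, zero at the start.
- arm.current_torque(): the same for the moment, N m.
- arm.current_width(): finger opening in m.
Only numpy, scipy, OpenCV 4.12 (cv2) and the standard library are available. Lean on these libraries where they do the work, as an engineer would, in place of code of your own. Each camera call takes 0.05 s, during which the arm holds its last target.

## Working session

There is one attempt and no reset: what is moved stays moved. The work goes in short steps, each a Python script; the robot and the scene stay as the last script left them, time stands still between calls to the robot, and variables do not carry over. Pictures are saved under pics/ and viewed, and the job is handed in when it is done.

```bash
mkdir -p pics
python3 - <<'E'
from rig import arm
import cv2
for n in("scene","top"):
    cv2.imwrite(f"pics/{n}0.png",arm.snapshot(n)[:,:,::-1]); c=arm.get_calibration(n); print(n,c["intrinsics"],c["cam_to_world"])
print(arm.grip_depth,arm.current_width(),arm.current_tool_rot(),arm.current_t())
E
```

```text
scene [[445.25885701   0.         265.10540231]
 [  0.         445.25885701 193.14168865]
 [  0.           0.           1.        ]] [[ 0.30463605  0.57033293 -0.76283499  1.18704323]
 [ 0.9523411  -0.19550594  0.23414495 -0.18407931]
 [-0.01559819 -0.79780811 -0.60270965  0.51211359]
 [ 0.          0.          0.          1.        ]]
top [[494.03656948   0.         262.13381106]
 [  0.         494.03656948 195.8212761 ]
 [  0.           0.           1.        ]] [[ 0.00496326 -0.99818561  0.06000706  0.5508113 ]
 [-0.9998676  -0.00402378  0.0157669   0.00343815]
 [-0.01549683 -0.06007737 -0.99807342  0.88619167]
 [ 0.          0.          0.          1.        ]]
0.0188 0.09106543618930289 [[ 9.35953183e-01  3.52124361e-01 -2.73184851e-04]
 [ 3.52124452e-01 -9.35952635e-01  1.01714561e-03]
 [ 1.02473665e-04 -1.04819573e-03 -9.99999445e-01]] 0.1
```

View pics/scene0.png

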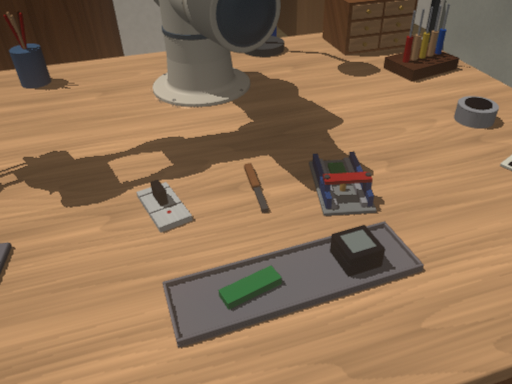

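View pics/top0.png

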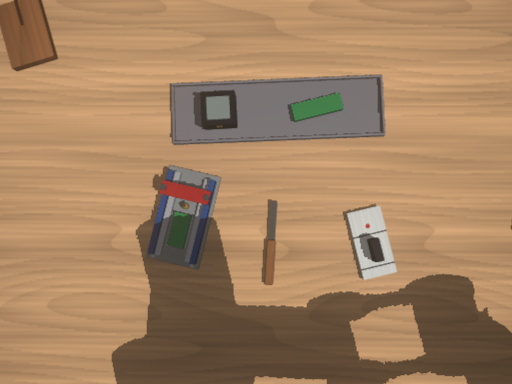

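The top view shows the cover around px (370,242) with its red dot at (368,226). The jig is around (185,217) with its keeper bar at (185,191). The file, at (270,242), lies between them. Next I'll zoom in for accuracy.

Run:
```python
import cv2,numpy as np
a=cv2.imread("pics/top0.png")
j=cv2.resize(a[155:280,135:235],None,fx=4.8,fy=4.8,interpolation=cv2.INTER_CUBIC)
c=cv2.resize(a[195:290,330:410],None,fx=6,fy=6,interpolation=cv2.INTER_CUBIC)[:, :300*2]
b=np.zeros((600,800,3),np.uint8); j=j[:600,:480]
b[:j.shape[0],:400]=cv2.resize(a[155:280,140:223],(400,600),interpolation=cv2.INTER_CUBIC)
b[:,400:]=cv2.resize(a[195:290,338:401],(400,600),interpolation=cv2.INTER_CUBIC)
cv2.imwrite("pics/z0.png",b)
s=cv2.imread("pics/scene0.png")
b=np.zeros((500,800,3),np.uint8)
b[:,:400]=cv2.resize(s[140:220,300:380],(400,500)[:2],interpolation=cv2.INTER_CUBIC)
b[:,400:]=cv2.resize(s[165:240,130:200],(400,500),interpolation=cv2.INTER_CUBIC)
cv2.imwrite("pics/z1.png",b)
```

```text
(no output)
```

View pics/z0.png

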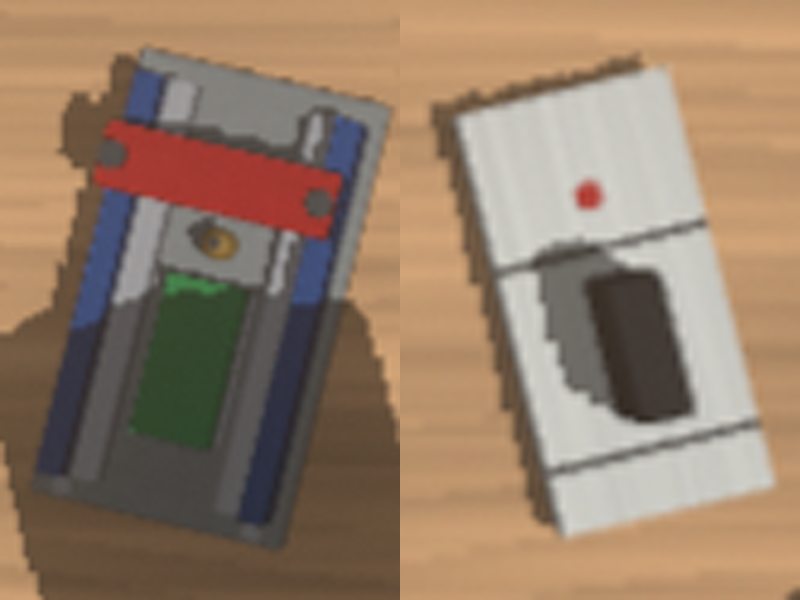

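View pics/z1.png

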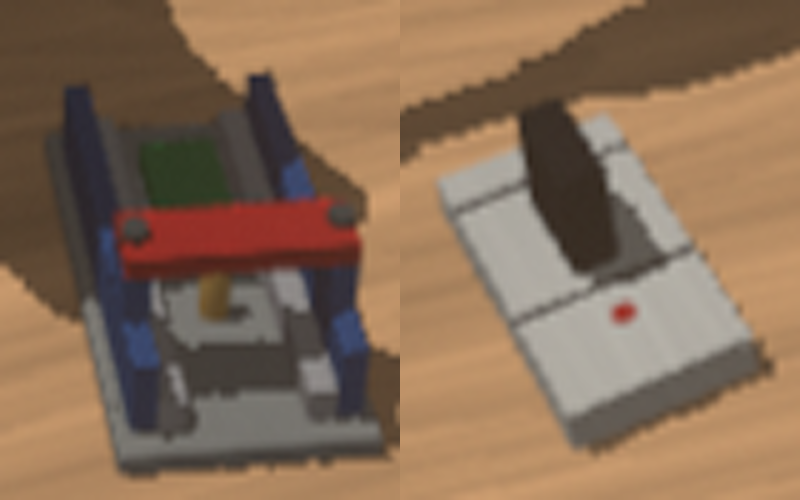

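```bash
cat > h.py <<'E'
import numpy as np,cv2
from rig import arm
def ray(n,px,z):
    c=arm.get_calibration(n);K=c["intrinsics"];T=c["cam_to_world"]
    d=T[:3,:3]@np.linalg.inv(K)@np.array([px[0],px[1],1.]);o=T[:3,3]
    return o+d*(z-o[2])/d[2]
def proj(n,p):
    c=arm.get_calibration(n);K=c["intrinsics"];T=c["cam_to_world"]
    q=K@(T[:3,:3].T@(np.asarray(p)-T[:3,3])); return q[:2]/q[2]
def Rz(yaw): # tool down, tool x along yaw (rad)
    c,s=np.cos(yaw),np.sin(yaw); return np.array([[c,s,0],[s,-c,0],[0,0,-1.]])
def blob(mask):
    n,l,s,c=cv2.connectedComponentsWithStats(mask.astype(np.uint8)); 
    i=1+np.argmax(s[1:,4]); return l==i,c[i]
def red(img,box):
    x0,y0,x1,y1=box; r=img.astype(int); m=(r[...,0]>110)&(r[...,1]<75)&(r[...,2]<75)
    w=np.zeros_like(m); w[y0:y1,x0:x1]=m[y0:y1,x0:x1]; return w
E
python3 - <<'E'
from h import *
I=cv2.imread("pics/top0.png")[:,:,::-1]; S=cv2.imread("pics/scene0.png")[:,:,::-1]
def rect(m):
    cs,_=cv2.findContours(m.astype(np.uint8),cv2.RETR_EXTERNAL,cv2.CHAIN_APPROX_NONE)
    return cv2.boxPoints(cv2.minAreaRect(max(cs,key=cv2.contourArea)))
r=I.astype(int)
m=(r.min(2)>120)&(r.max(2)-r.min(2)<40); w=np.zeros_like(m); w[195:290,338:401]=m[195:290,338:401]
w=cv2.morphologyEx(w.astype(np.uint8),cv2.MORPH_CLOSE,np.ones((25,25)))
# fine close fills grip
q=rect(w); P=np.array([ray("top",p,.012)[:2] for p in q]); print("plate px",q.tolist(),"\n",P, P.mean(0),np.linalg.norm(np.diff(P,axis=0),axis=1))
pm=np.array([[460,115],[668,68],[775,485],[565,538]])/[400/63,600/95]; pm[:,0]+= -400/(400/63)+338; pm[:,1]+=195
P=np.array([ray("top",p-.5,.012)[:2] for p in pm]); print("manual\n",P,P.mean(0),np.linalg.norm(np.diff(P,axis=0),axis=1))
ax=(P[0]+P[1]-P[2]-P[3]); print("yaw",np.degrees(np.arctan2(ax[1],ax[0])))
b,c=blob(red(I,(338,195,401,290))); print("dot top",ray("top",c,.012)[:2])
b,c=blob(red(S,(130,165,200,240))); print("dot scene",ray("scene",c,.012)[:2])
b,c=blob(red(I,(140,155,223,280))); q=rect(b);P=np.array([ray("top",p,.054)[:2] for p in q]); print("keeper top",q.tolist(),"\n",P,P.mean(0),np.linalg.norm(np.diff(P,axis=0),axis=1),ray("top",c,.054)[:2])
for i in(0,1):
  e=P[i+1]-P[i]; print(np.degrees(np.arctan2(e[1],e[0])))
def zj(p): return np.array(p)/[400/83,4.8]+[139.5,154.5]
P=np.array([ray("top",zj(p),.008)[:2] for p in [(145,48),(390,105),(280,548),(35,488)]]); print("base",P,P.mean(0),np.linalg.norm(np.diff(P,axis=0),axis=1))
ax=(P[0]+P[1]-P[2]-P[3]); print("yaw",np.degrees(np.arctan2(ax[1],ax[0])))
print("pin",ray("top",zj((214,241)),.027)[:2])
P=np.array([ray("top",zj(p),.032)[:2] for p in [(137,70),(364,122),(255,525),(47,478)]]);print("walls",P,P.mean(0),np.linalg.norm(np.diff(P,axis=0),axis=1))
E
```

```text
plate px [[346.0302429199219, 213.01788330078125], [379.4725646972656, 204.44293212890625], [396.6224670410156, 271.32757568359375], [363.1801452636719, 279.90252685546875]] 
 [[ 0.57356817 -0.13095925]
 [ 0.58896433 -0.18990012]
 [ 0.47198945 -0.21871175]
 [ 0.45672456 -0.16027637]] [ 0.52281163 -0.17496187] [0.06091853 0.12047088 0.06039628]
manual
 [[ 0.57412166 -0.13258099]
 [ 0.58751159 -0.19030408]
 [ 0.47205115 -0.21860798]
 [ 0.45710842 -0.16081521]] [ 0.52269821 -0.17557707] [0.05925577 0.11887903 0.05969329]
yaw 13.669088620116794
dot top [ 0.55159034 -0.16802366]
dot scene [ 0.54992435 -0.16868573]
keeper top [[158.52784729003906, 192.99343872070312], [161.81504821777344, 179.11410522460938], [210.5547332763672, 190.65771484375], [207.2675323486328, 204.53704833984375]] 
 [[0.60493604 0.1921184 ]
 [0.62855405 0.1869382 ]
 [0.60924335 0.10388543]
 [0.58572546 0.10918236]] [0.60711473 0.1480311 ] [0.02417944 0.08526819 0.02410703] [0.6071372  0.14796184]
-12.370947171416253
-103.08934479133194
base [[0.65920402 0.18355151]
 [0.63813467 0.09205091]
 [0.4740624  0.13083736]
 [0.49551586 0.22151699]] [0.56672924 0.15698919] [0.09389504 0.16859448 0.09318286]
yaw -13.179520307778553
pin [0.58638332 0.15344946]
walls [[0.64819861 0.18140112]
 [0.6295341  0.09895859]
 [0.48429562 0.13641172]
 [0.5006287  0.21131102]] [0.56566426 0.15702061] [0.08452889 0.14998984 0.07665947]
```

```bash
cat >> h.py <<'E'
JO=np.array([.5664,.1573]); JY=np.radians(-12.9)
CO=np.array([.5227,-.1752]); CY=np.radians(13.9)
def loc(o,y,x,v=0): c,s=np.cos(y),np.sin(y); return o+[c*x-s*v,s*x+c*v]
E
python3 - <<'E'
from h import *
g=loc(CO,CY,-.012)
R=Rz(CY); 
for p,RR in [((*g,.1),R),((*loc(JO,JY,-.152),.1),Rz(JY)),((*loc(JO,JY,-.022),.03),Rz(JY))]: print(p,arm.solve_ik(p,RR))
arm.move_to([*g,.09],R); print(arm.current_t())
cv2.imwrite("pics/top1.png",arm.snapshot("top")[:,:,::-1]);cv2.imwrite("pics/scene1.png",arm.snapshot("scene")[:,:,::-1])
E
python3 -c "
import cv2,numpy as np
a=cv2.imread('pics/top1.png')[150:350,300:500];b=cv2.imread('pics/scene1.png')[80:280,80:280]
cv2.imwrite('pics/v1.png',cv2.resize(np.hstack([a,b]),(800,400)))"
```

```text
(np.float64(0.5110514022210617), np.float64(-0.17808273650972717), 0.1) [-2.55342505e+01  2.80129564e+01  9.50935204e+01 -2.54444375e-14
  5.68935232e+01  5.05657495e+01]
(np.float64(0.4182362984829343), np.float64(0.1912340176336646), 0.1) [ 1.71253565e+01  2.26672384e+01  1.06079458e+02 -2.54444375e-14
  5.12533037e+01  1.20025357e+02]
(np.float64(0.5449552537277932), np.float64(0.16221150255224093), 0.03) [ 1.05592847e+01  3.55373840e+01  9.44814108e+01 -2.54444375e-14
  4.99812051e+01  1.13459285e+02]
1.95
```

View pics/v1.png

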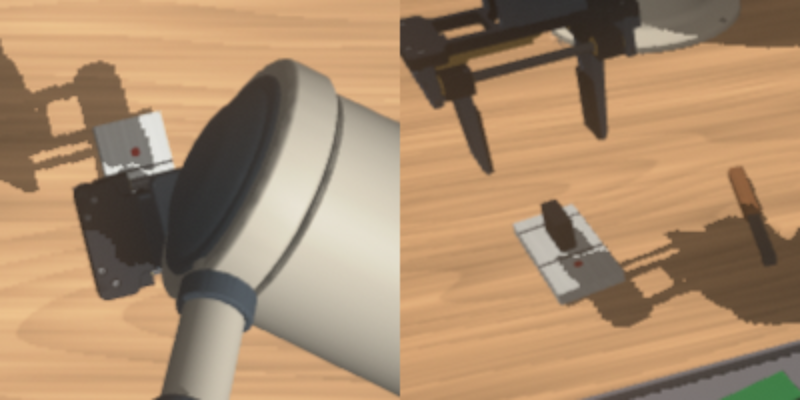

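The scene view shows the open fingers straddling the rib (about (560,225) in the zoom), in line with the cover. I'll descend, grip and lift a little.

Run:
```python
from h import *
g=loc(CO,CY,-.012); R=Rz(CY)
arm.move_l([*g,.015],R,feed=.1); print(arm.current_ee_pos(),arm.current_force())
arm.grip(0.0); print(arm.current_width(),arm.current_force())
arm.move_l([*g,.085],R,feed=.1); arm.sleep(.2); print(arm.current_ee_pos(),arm.current_force(),arm.current_torque(),arm.current_width(),arm.current_t())
cv2.imwrite("pics/top2.png",arm.snapshot("top")[:,:,::-1]);cv2.imwrite("pics/scene2.png",arm.snapshot("scene")[:,:,::-1])
a=cv2.imread('pics/top2.png')[150:350,300:500];b=cv2.imread('pics/scene2.png')[80:280,80:280]
cv2.imwrite('pics/v2.png',cv2.resize(np.hstack([a,b]),(800,400)))
```

```text
[ 0.51135093 -0.17826968  0.01541952] [ 0.34541659 -0.5688979  -0.10228102]
0.01565788858867162 [-0.61362106  0.25439444  0.5029118 ]
[ 0.5106838  -0.17792066  0.08438763] [ 0.07036043  0.20976736 -2.69389832] [ 0.02882932  0.04572103 -0.02391027] 0.016132662238009483 5.1333
```

View pics/v2.png

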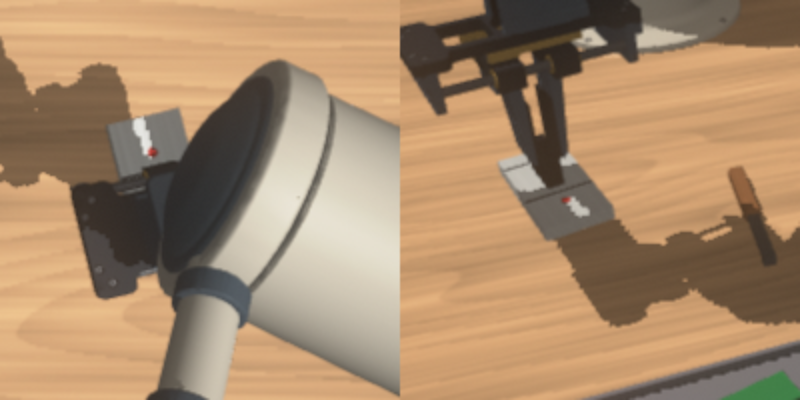

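The cover is held, with its weight reading about 2.7 N. Next I'll carry it to the channel mouth and check the alignment.

Run:
```python
from h import *
p=loc(JO,JY,-.152); R=Rz(JY)
arm.move_to([*p,.095],R); arm.sleep(.3)
e=arm.current_ee_pos(); print(e,arm.current_tool_rot(),arm.current_t(),p)
t=arm.snapshot("top");s=arm.snapshot("scene")
cv2.imwrite("pics/top3.png",t[:,:,::-1]);cv2.imwrite("pics/scene3.png",s[:,:,::-1])
zt=e[2]-.015+.012
for n in("top","scene"):
    d=loc(e[:2],JY,.042); print(n,"dot pred",d,proj(n,[*d,zt]))
cv2.imwrite('pics/v3.png',cv2.resize(np.hstack([cv2.imread('pics/top3.png')[130:330,100:300],cv2.imread('pics/scene3.png')[80:280,220:420]]),(800,400),interpolation=cv2.INTER_CUBIC))
```

```text
[0.41850338 0.19085015 0.09495487] [[ 9.74592348e-01 -2.23986058e-01 -2.17058033e-05]
 [-2.23986058e-01 -9.74592349e-01 -1.46456816e-06]
 [-2.08262669e-05  6.28915424e-06 -1.00000000e+00]] 6.95 [0.4182363  0.19123402]
top dot pred [0.45944335 0.18147364] [158.22933096 282.24392614]
scene dot pred [0.45944335 0.18147364] [331.37216997 117.80688062]
```

View pics/v3.png

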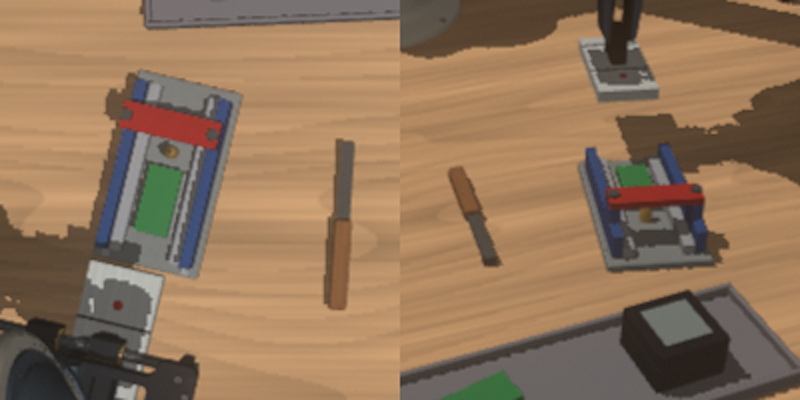

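The red dot shows at (159,282) in the top view and (331.5,118) in the scene view, within 1 px of the prediction. The jig is now fully lit, so I'll refine its axis, drop to sliding height outside the mouth and measure again.

Run:
```python
from h import *
p=loc(JO,JY,-.152); R=Rz(JY); 
arm.move_l([*p,.0455],R,feed=.1); arm.sleep(.2)
e=arm.current_ee_pos(); print(e,arm.current_t(),arm.current_force())
t=arm.snapshot("top"); s=arm.snapshot("scene"); cv2.imwrite("pics/top4.png",t[:,:,::-1]);cv2.imwrite("pics/scene4.png",s[:,:,::-1])
def inj(w): c,sn=np.cos(JY),np.sin(JY); d=np.asarray(w)[:2]-JO; return np.round(1e3*np.array([c*d[0]+sn*d[1],-sn*d[0]+c*d[1]]),2)
I=t.astype(int)
def rect(m):
    cs,_=cv2.findContours(m.astype(np.uint8),cv2.RETR_EXTERNAL,cv2.CHAIN_APPROX_NONE)
    return cv2.boxPoints(cv2.minAreaRect(max(cs,key=cv2.contourArea)))
w=np.zeros(I.shape[:2],bool); w[150:290,130:230]=True
g=(I[...,1]>I[...,0]+25)&(I[...,1]>I[...,2]+20)&w; b,c=blob(g); q=rect(b)
print("wax jig mm (expect -24,0)",inj(ray("top",c,.0215)),[inj(ray("top",x,.0215)).tolist() for x in q])
b,c=blob(red(t,(140,155,223,230))); q=rect(b);print("keeper (42,0)",inj(ray("top",c,.054)),[inj(ray("top",x,.054)).tolist() for x in q])
bl=(I[...,2]>I[...,0]+25)&(I[...,2]>80)&w; n,l,st,ce=cv2.connectedComponentsWithStats(bl.astype(np.uint8))
for i in range(1,n):
    if st[i,4]>40: 
        q=rect(l==i); print("wall",st[i,4],inj(ray("top",ce[i],.032)),[inj(ray("top",x,.032)).tolist() for x in q])
zt=e[2]-.003
for n_,im,box in(("top",t,(130,240,230,384)),("scene",s,(290,90,380,145))):
    r=im.astype(int); m=(r[...,0]>r[...,1]+35)&(r[...,0]>r[...,2]+35); 
    u=proj(n_,[*loc(e[:2],JY,.042),zt]); k=np.zeros_like(m); ui,vi=int(u[0]),int(u[1]); k[vi-6:vi+7,ui-6:ui+7]=1
    # red: saturated, exclude wood (G-B small)
    m&=k&(r[...,1]-r[...,2]<20)
    ys,xs=np.nonzero(m); print(n_,"dot",len(xs), xs.mean() if len(xs) else 0, ys.mean() if len(xs) else 0,"pred",u, "jig",inj(ray(n_,(xs.mean(),ys.mean()),zt)) if len(xs) else 0,"pred",inj(loc(e[:2],JY,.042)))
cv2.imwrite('pics/v4.png',np.hstack([cv2.resize(t[160:340,110:260,::-1],(500,600),interpolation=cv2.INTER_CUBIC),cv2.resize(s[80:230,300:375,::-1],(300,600),interpolation=cv2.INTER_CUBIC)]))
```

```text
[0.41864043 0.19136861 0.04606242] 7.8917 [-0.86975013  0.20583635 -2.28520926]
wax jig mm (expect -24,0) [-24.25   0.4 ] [[-53.59, 15.51], [5.63, 15.19], [5.21, -14.73], [-53.95, -14.3]]
keeper (42,0) [4.181e+01 3.000e-02] [[29.79, 42.76], [53.75, 42.98], [53.47, -42.5], [29.58, -42.59]]
wall 51 [65.96 36.66] [[58.01, 41.3], [74.52, 41.24], [74.37, 32.31], [57.87, 32.38]]
wall 61 [ 64.34 -38.08] [[54.31, -33.28], [74.14, -33.45], [73.99, -42.75], [54.16, -42.57]]
wall 332 [-23.73  37.32] [[-74.39, 42.75], [28.93, 41.58], [28.71, 31.48], [-74.58, 32.71]]
wall 349 [-23.05 -37.44] [[-74.85, -32.19], [29.48, -33.07], [29.34, -42.77], [-74.95, -41.83]]
top dot 10 164.5 279.0 pred [164.41713537 278.86289918] jig [-1.0983e+02  3.0000e-02] pred [-109.64    0.22]
scene dot 0 0 0 pred [329.88210028 139.01122619] jig 0 pred [-109.64    0.22]
```

View pics/v4.png

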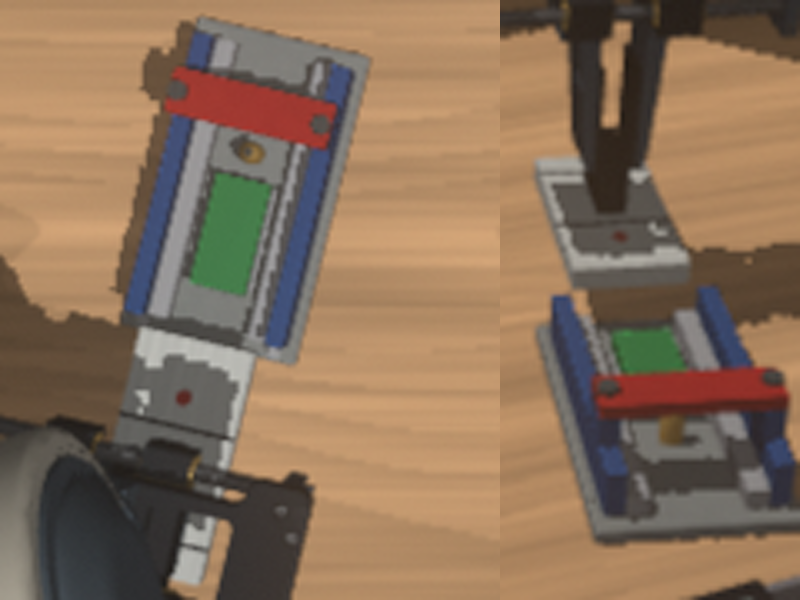

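Everything agrees within about 0.5 mm: the dot is at jig (-109.8, 0) against a predicted (-109.6, 0.2). The walls suggest the yaw is about 0.4° more negative, so I'll use -13.3°. Now to slide in.

```bash
sed -i 's/JY=np.radians(-12.9)/JY=np.radians(-13.3)/' h.py
cat >> h.py <<'E'
def inj(w): c,sn=np.cos(JY),np.sin(JY); d=np.asarray(w)[:2]-JO; return np.round(1e3*np.array([c*d[0]+sn*d[1],-sn*d[0]+c*d[1]]),2)
E
python3 - <<'E'
from h import *
R=Rz(JY)
for x in(-.152,-.11,-.065,-.04,-.022):
    arm.move_l([*loc(JO,JY,x),.0442],R,feed=.06); e=arm.current_ee_pos(); print(x,inj(e),e[2],arm.current_force().round(1))
arm.sleep(.2); e=arm.current_ee_pos(); print(inj(e),e[2],arm.current_force().round(2),arm.current_torque().round(2),arm.current_t())
t=arm.snapshot("top"); s=arm.snapshot("scene")
cv2.imwrite('pics/v5.png',np.hstack([cv2.resize(t[150:330,110:260,::-1],(500,600),interpolation=cv2.INTER_CUBIC),cv2.resize(s[110:230,300:390,::-1],(300,600),interpolation=cv2.INTER_CUBIC)]))
E
```

```text
-0.152 [-1.5201e+02  6.0000e-02] 0.0441904547337426 [-0.5  0.2 -3.2]
-0.11 [-110.39   -0.14] 0.04410470686008395 [ 0.4  0.5 -2.6]
-0.065 [-65.41  -0.13] 0.044113522187648115 [-0.1  0.3 -2.8]
-0.04 [-40.04  -0.15] 0.04404824174900426 [ 0.2 -0.5 -3. ]
-0.022 [-21.79  -0.05] 0.04409018399273929 [-0.3  0.3 -2. ]
[-22.32  -0.03] 0.04415183552428286 [-0.22  0.72 -2.43] [0.03 0.06 0.  ] 11.2083
```

View pics/v5.png

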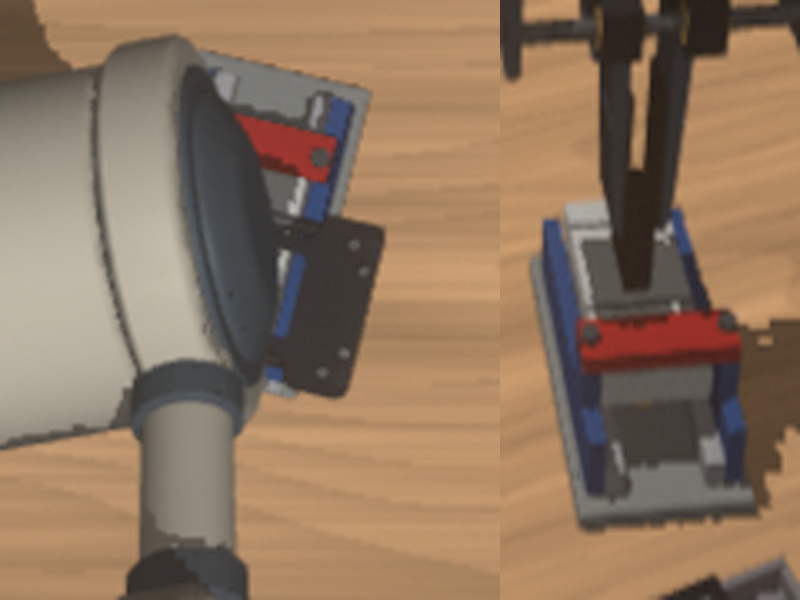

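The scene view shows the nose under the red bar and the grip clear of it, with no contact force. I'll lower it step by step and watch the forces.

Run:
```python
from h import *
R=Rz(JY)
for z in(.042,.040,.038,.0365,.0355):
    arm.move_l([*loc(JO,JY,-.022),z],R,feed=.02); arm.sleep(.1); e=arm.current_ee_pos(); f=arm.current_force(); print(z,inj(e),e[2].round(5),f.round(1),arm.current_torque().round(2),arm.current_width())
    if f[2]>15 or np.hypot(*f[:2])>10: print("stop");break
print(arm.current_t())
```

```text
0.042 [-22.04  -0.  ] 0.04198 [-0.7 -0.3 -2.5] [ 0.06  0.03 -0.01] 0.015706970191282418
0.04 [-22.02  -0.03] 0.03997 [ 0.7  0.8 -1.3] [0.05 0.02 0.04] 0.015548166782403944
0.038 [-2.202e+01 -1.000e-02] 0.03797 [-0.1 -0.5 -2.8] [ 0.04 -0.01 -0.04] 0.015765951865452717
0.0365 [-2.198e+01 -2.000e-02] 0.03652 [ 0.7  0.4 -1.9] [ 0.01 -0.01  0.06] 0.015424204072905536
0.0355 [-22.02   0.  ] 0.03559 [-0.8  0.7  2.6] [ 0.07  0.26 -0.06] 0.015905331542991775
13.0667
```

The bore dropped over the pin with no side load, and the wax is now taking force. On to the press.

Run:
```python
from h import *
R=Rz(JY)
for z in(.0345,.0338,.0332,.0328,.0324,.032,.0316,.0312):
    arm.move_l([*loc(JO,JY,-.022),z],R,feed=.02); arm.sleep(.25)
    F=[];
    for _ in range(4): F.append(np.r_[arm.current_force(),arm.current_torque()]); arm.sleep(.03)
    F=np.mean(F,0); e=arm.current_ee_pos(); print(z,inj(e),e[2].round(5),F.round(2),arm.current_width())
    if F[2]>17 or np.hypot(*F[:2])>10: print("stop");break
print(arm.current_t())
s=arm.snapshot("scene"); t=arm.snapshot("top")
cv2.imwrite('pics/v6.png',np.hstack([cv2.resize(t[150:330,110:260,::-1],(400,600),interpolation=cv2.INTER_CUBIC),cv2.resize(s[140:230,310:380,::-1],(400,600),interpolation=cv2.INTER_CUBIC)]))
```

```text
0.0345 [-21.97   0.03] 0.03456 [-1.57  0.04  5.48  0.06  0.32 -0.01] 0.015611908764184687
0.0338 [-2.198e+01  2.000e-02] 0.03391 [-2.28 -0.15  6.21  0.06  0.41  0.02] 0.0157689489355971
0.0332 [-21.97  -0.  ] 0.03335 [-2.65 -0.6   8.06  0.04  0.49  0.  ] 0.015895682958136908
0.0328 [-2.199e+01  2.000e-02] 0.03301 [-2.75  0.3   8.95  0.06  0.51 -0.  ] 0.015608047549100742
0.0324 [-2.198e+01  2.000e-02] 0.03291 [-4.220e+00 -3.400e-01  1.517e+01 -5.000e-02  8.600e-01 -1.000e-02] 0.015723533647345293
0.032 [-21.94   0.04] 0.03289 [-6.680e+00 -9.000e-01  2.253e+01 -1.600e-01  1.270e+00 -1.000e-02] 0.01582289921639002
stop
16.8667
```

View pics/v6.png

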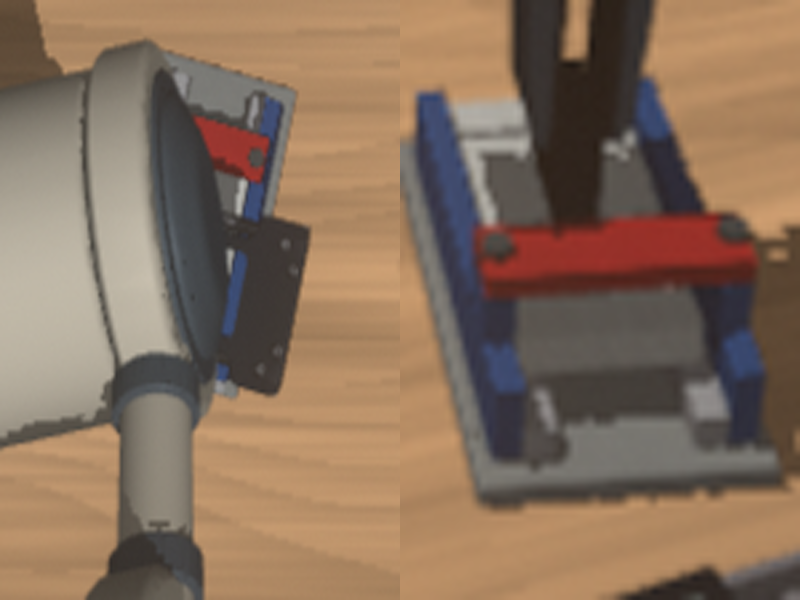

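Fz reached about 9.6 N (the expected flush load) at TCP z = 33.0 mm, then hit a hard stop at 32.9 mm: the cover is on the ledges. There's a small Fx of -6.7 N, so I'll relieve it with a slight backward shift.

Run:
```python
from h import *
R=Rz(JY)
for x in(-.0222,-.0224,-.0226):
    arm.move_l([*loc(JO,JY,x),.032],R,feed=.01); arm.sleep(.3)
    F=[]
    for _ in range(4): F.append(np.r_[arm.current_force(),arm.current_torque()]); arm.sleep(.03)
    F=np.mean(F,0); e=arm.current_ee_pos(); print(x,inj(e),e[2].round(5),F.round(2),arm.current_width())
    if abs(F[0])<3: break
r=arm.current_tool_rot(); print(r.round(4).tolist(),arm.current_t())
```

```text
-0.0222 [-21.93   0.03] 0.0329 [-5.510e+00 -1.720e+00  2.185e+01 -2.500e-01  1.060e+00 -2.000e-02] 0.01544781491327779
-0.0224 [-21.94   0.05] 0.0329 [-4.35 -2.05 20.57 -0.35  0.88  0.  ] 0.016122670462728424
-0.0226 [-21.91   0.06] 0.03292 [-2.82 -2.54 19.91 -0.45  0.7  -0.02] 0.01594562498618079
[[0.9732, -0.23, 0.0016], [-0.23, -0.9732, -0.0], [0.0016, -0.0003, -1.0]] 19.0167
```

Fx is down to -2.8 N with 20 N of press, and the position is stable. For a final check I'll compare where the cover's corners should project when fully seated with the picture.

Run:
```python
from h import *
s=arm.snapshot("scene"); x0,y0,f=305,130,7
b=cv2.resize(s[y0:y0+85,x0:x0+85,::-1],None,fx=f,fy=f,interpolation=cv2.INTER_CUBIC)
for z,col in((.030,(0,255,0)),(.0335,(0,255,255)),(.018,(255,0,255))):
    for p in((-.070,.03),(-.07,-.03),(.05,.03),(.05,-.03)):
        u=(proj("scene",[*loc(JO,JY,*p),z])-[x0,y0]+.5)*f; cv2.circle(b,(int(u[0]),int(u[1])),3,col,-1)
cv2.imwrite("pics/v7.png",b)
print(arm.current_force().round(1),arm.current_ee_pos(),arm.current_width(),arm.current_t())
```

```text
[-3.9 -2.9 19.4] [0.54504898 0.16237645 0.03291813] 0.015514282384336742 19.0667
```

View pics/v7.png

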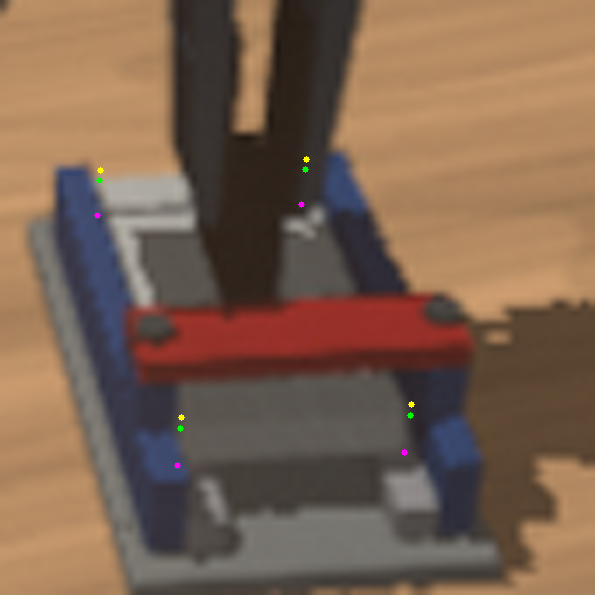

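The rear top edge (about (100,180)) and the nose's top and bottom edges (about y=430 and 462) match the fully seated marks (green and magenta). They don't match the unpressed ones (yellow). Signing off while still pressing.

Run:
```python
from rig import arm
arm.sign_off(); print(arm.current_t(),arm.current_force())
```

```text
the job is handed in; nothing more can be done
the job is handed in; nothing more can be done
```

The cover is seated over the pin, flat on the ledges. I handed the job in at about 19 s, with the gripper still holding it pressed down.

I picked it up by the black grip, carried it clear of the file to the channel mouth and slid it red-dot end first under the keeper bar, riding about 11 mm above the ledges. I then lowered it over the pin and pressed it down against the wax.

**Last checks**
- **Pin:** the bore dropped over it with under about 1 N of side force.
- **Pressed flat:** the push reached about 9 N just before the cover met a hard stop, close to the 9.6 N expected for flush wax. The stop was at the seated height. I held it there at about 20 N.
- **Camera:** in the last picture, the cover's edges match where a fully seated cover should appear.
- **Position and grip:** the grip was within 0.1 mm of its target in the jig, going by my camera estimate of where the jig is. The tool tilted about 0.1°, and the fingers stayed closed at about 16 mm.

**Less certain**
- **Sideways force:** about 5 N remained while pressing. I read it as friction; moving back 0.6 mm lowered it but didn't remove it.
- **Not seen directly:** the arm hid the seated cover from the top camera, so flatness rests on the forces, heights and scene view.
- **Other objects:** the path kept clear of the file, ring box and slab, but I didn't measure their positions again at the end.

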